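Clamp a guitar neck blank in the shaping jig

TASK

Push the dark wooden neck blank along its channel in the plywood jig until it is fully home against the end stop. Then push the toggle clamp's upright handle over, away from the channel, past its dead point until it snaps into lock with the pad pressing on the blank. Only push things, do not pick anything up or lift it, and leave the glue bottle, sanding block and screwdriver where they are.

Things in the scene. Friction and masses are not known exactly. Their poses are not given: they have to be found in the camera images.
- fixture: Plywood jig fixed to the bench. Origin on the underside, z up. Board: x -100 to 90, y -150 to 150 mm, 18 thick. Two rails (tops at z 28 mm, 14 wide, 60 mm apart) run along y from -140 to 130 and form a channel centred on x -50, open at its -y end. At +y the end stop, a block 88 x 22 x 30 mm, face at y 120. The toggle clamp is on the channel's +x side at y 50.
- blank: Loose neck blank, a plain dark wooden bar 56 x 200 x 22 mm, 0.12 to 0.24 kg, lying in the channel on the board (top 40 mm above the bench). Origin at the centre of its underside; its long side is its y axis, along the jig's y. It starts 20 to 60 mm short of the stop and slides freely in the jig's +y.
- blank_tail (a point): Centre of the blank's -y end face (the free end to push on), at half its thickness.
- blank_nose (a point): Centre of the blank's +y end face (the end that must meet the stop), at half its thickness.
- stop_face (a point): Point on the end stop's face, above the channel's middle, at the height of the blank's half thickness. Axes as the jig's.
- clamp_pivot (a point): Axis of the clamp's handle, on the middle plane of the clamp, 75 mm above the bench. The axis runs along the jig's y.
- handle_tip (a point): Upper end of the clamp's handle, 130 mm from the pivot. The handle is a flat steel bar 12 x 14 mm with a round black grip, 18 mm in diameter, over its outer 80 mm. It swings in the jig's x-z plane.
- clamp_handle (a joint): Handle angle, -0.2 to 1.13 rad, grows as it swings to the jig's +x (away from the channel). Lean from vertical towards +x = value - 0.19. Starts near 0, almost upright, tip towards the channel. Pushing meets a spring (peak 0.6 N m, 7 to 9 N on the grip's lower half); dead point at about 0.8: let go short of it, it springs back; beyond, it snaps by itself to the lock at 1.13.
- clamp_pad: Sprung rubber-footed spindle, foot 22 mm in diameter, on the end of the clamp's arm, 85 mm from the handle's pivot on its -x side, origin at the arm. With the handle open, arm and pad are raised about 30 degrees over the channel, all of it below 120 mm above the bench. In lock the pad presses on the blank with about 9 N.
- glue: Bystander: capped glue bottle, 54 mm in diameter, 130 mm tall, standing on the bench on the +x side of the jig, near the stop end. Origin at the centre of its foot.
- sander: Bystander: cork sanding block 60 x 100 x 30 mm on the bench on the +x side of the jig, towards its -y end. Origin at the centre of its underside.
- driver: Bystander: screwdriver 180 mm long lying on the bench on the -x side of the jig. Origin under its middle.
Mind the look-alikes: they are no part of the job. Of the things shaped like the blank, the wooden one is meant.

How it is judged (in metres and radians):
On the way, in this order (a step that is already met when the one before it is completed fails the run):
1. the blank is home against the stop (within 3 mm) while the clamp is still open (y of blank_nose in the frame of stop_face above -0.003 m and value of joint clamp_handle below 0.5 rad), for 0.1 s.
2. the handle has snapped into lock (value of joint clamp_handle above 1.08 rad), for 0.2 s.
At the end, for the whole second after the job is handed in: The blank lies flat in the channel at rest, its end within 3 mm of the stop; the clamp's handle stands in lock (joint above 1.08 rad) and the pad presses on the blank with more than 3 N (y of blank_nose in the frame of stop_face above -0.003 m and value of joint clamp_handle above 1.08 rad and contact force between clamp_pad and blank above 3 N and z of blank in the frame of fixture below 0.021 m and linear speed of blank below 0.02 m/s); the robot touches nothing.
It fails at once if the blank is lifted or tipped out of the channel (more than 8 mm up, or tilted by more than 0.15 rad) (z of blank in the frame of fixture above 0.026 m or angle between blank's own z axis and vertical above 0.15 rad).
It fails at once if the glue bottle, sanding block or screwdriver is moved by more than 20 mm (distance of any of glue, sander, driver from where it was at the start of the episode above 0.02 m).
It also fails if it takes over 48 s, if anything falls off the work surface, if the arm or the gripper's body presses on something with over 40 N, if the wrist force passes 120 N, or if a joint passes its speed limit or range.

ROBOT

A 6-joint arm with a two-finger parallel gripper is mounted at the origin on the work surface. World frame = base frame: x ahead of the robot, y to its left, z up, the work surface at z = 0. Lengths are in mm, angles in rad, forces in N, time in s.
With the tool pointing down it reaches from about 350 to 775 mm from the base axis. Payload 7.3 kg.
Tool frame: the origin (TCP) lies between the finger pads; the fingertips stand 25 mm ahead of it and the grasp point (between the pads) lies 6 mm ahead of it; z points along the fingers, y is the line along which they close (so a half turn about z gives the same grasp; the last joint's range is limited). The gripper opens to 92 mm and grips with 3 to 60 N. Pads are 19 mm wide; open, the fingers measure 130 mm over their backs; the gripper's body (75 mm by 190 mm) begins 47 mm behind the grasp point.
Start: joints at [1.026, 0.342, 1.524, -0, 1.275, -0.146], TCP at [203.851, 483.826, 251.741] pointing down, gripper open.
Joint ranges: [-2.53, 2.53], [-0.77, 2.02], [0.04, 2.7], [-1, 4.14], [0.28, 2.66], [-3.11, 3.11]. Speed limits (rad/s): [2.57, 2.57, 3.14, 3.14, 3.14, 3.14].

INTERFACE

Orientations are given as [roll, pitch, yaw] about the fixed x, y, z axes, in that order (R = Rz(yaw) Ry(pitch) Rx(roll)).
In Python, from plant import bot gives the robot as it stands.
- The arm moves only by the tool play_rows, never from a script. Its argument "commands" is a list of rows, each an object of numbers: "x", "y", "z": the shift along the tool's x, y, z in m; "twist": the turn about the tool's z in degrees. In form: [{"x": .., "y": .., "z": .., "twist": ..}, ...]. A call has exactly 8 rows; each row is the pose to reach, as a shift and turn from the pose commanded when the call began, along the tool's axes at that moment; what a row does not reach only later rows make up. A row lasts 1/10 s, in which the tool goes at most 50 mm and 8.59 degrees, less where a joint would pass 70% of its speed; a pose out of reach is approached as far as the arm can. A call with a gripper value outside its range is refused whole. "jaw" is the closure, from 0 (fully open) to 1 (shut), set as the call begins (left out, the last holds). The fingers move at their own pace and stop on an object; the grip force is fixed at half the most. Time passes only in rows, so rows that repeat a pose let the fingers close, or fill a call up. It gives the time, the measured TCP pose, the force, the opening and the grip force at its end, in the units of the state.
- bot.get_obs(): the state, without advancing time (a new reading comes with each control period).
- bot.capture(name): name is "side" or "top"; returns a dict with "pixels" (420x560x3 uint8, red, green, blue), "fx", "fy", "cx", "cy" (pixels), "eye" and "rotation" of the camera in the world. Camera axes: x right, y down, z forward; pixel columns grow to the right and rows downward; lengths in mm; the calibration is good to about 2 mm. A picture is of the moment at which its call begins. There is no depth.
- bot.close_job(): hands the job in; it is judged then, once.
The state is a dict: "time": time; "joint_positions": joint angles; "dq": joint speeds; "tau": joint torques, N m; "tool_pos": TCP position; "tcp_rot": TCP orientation; "contact_force": force on the tool from outside, world axes, zero at the start; "moment": the same for the moment, N m; "grip_width": finger opening in mm; "finger_force": force on a finger pad.
Only numpy, scipy, OpenCV 4.12 (cv2) and the standard library are available. Lean on these libraries where they do the work, as an engineer would, in place of code of your own. Each camera call takes 0.05 s, during which the arm holds its last target. There are 200 camera calls.

## Working session

There is one attempt and no reset: what is moved stays moved. The work goes in short steps, Python scripts to look and compute and a tool call to move; the robot and the scene stay as the last step left them, time stands still between calls to the robot, and variables do not carry over. Pictures are saved under pics/ and viewed, at most 10 in all, crops included, and the job is handed in when it is done.

Besides the shell and the picture viewer there is one more tool, called after "Emit:" as name(argument=value, ...), one argument or row to a line, values as JSON. play_rows: Moves the arm, as the interface text tells. Its arguments: {"type":"object","properties":{"commands":{"type":"array"},"jaw":{"type":"number"}},"required":["commands"]}

```bash
ls; mkdir -p pics; python3 - <<'E'
from plant import bot
import cv2,pickle
d={}
for n in("top","side"):
    c=bot.capture(n);d[n]=c
    cv2.imwrite(f"pics/{n}0.png",c["pixels"][:,:,::-1])
    print(n,c["fx"],c["fy"],c["cx"],c["cy"],c["eye"],c["rotation"])
pickle.dump(d,open("c0.pkl","wb"))
print(bot.get_obs())
E
```

```text
pics
top 454.96739186518386 454.96739186518386 272.50553425527056 209.21626687380268 [ 297.87475182  -61.21527598 1266.68493171] [-2.93002835e+00 -8.40472503e-04 -1.57717323e+00]
side 513.3442694209635 513.3442694209635 277.15689246602847 201.8867698091844 [  312.4971176  -1314.35078787  1119.58147082] [-2.22080578 -0.01906655 -0.15802304]
{'time': 0.1, 'joint_positions': array([ 1.02600388e+00,  3.42673562e-01,  1.52490065e+00, -1.23054175e-05,
        1.27536926e+00, -1.45973809e-01]), 'dq': array([ 1.04669895e-04,  2.11196285e-04, -3.04423718e-03,  1.61166332e-06,
       -2.14562434e-03, -1.21396133e-03]), 'tau': array([ 1.45955510e-03, -4.32003844e+01, -2.44694495e+01,  7.20569445e-02,
        5.24975604e-02, -2.57910284e-05]), 'tool_pos': array([203.6803345 , 483.54196619, 251.11105065]), 'tcp_rot': array([-3.14025450e+00, -1.84841219e-04,  2.74277749e+00]), 'contact_force': array([0.27960068, 0.38770108, 0.01554722]), 'moment': array([-0.01251679,  0.01187996,  0.00072141]), 'finger_force': 0.0, 'grip_width': 91.85082302107404}
```

View pics/top0.png

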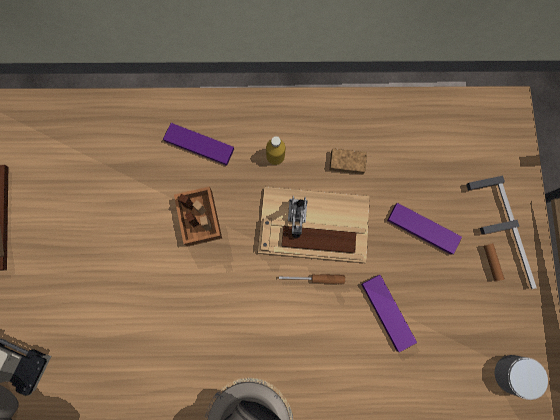

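View pics/side0.png

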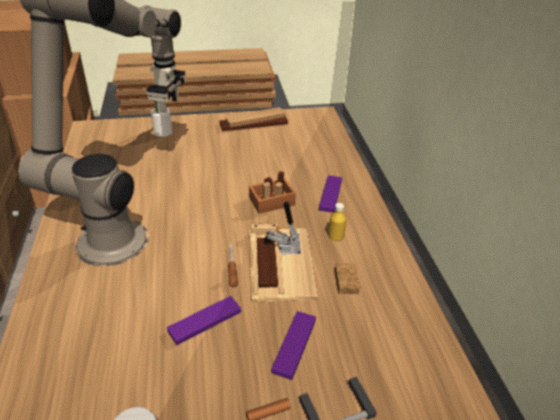

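Top view: the jig spans about (258–370, 187–262), with the stop at its left end (265,237). The side view shows the clamp handle as a black grip at (288,213).

Blank look-alikes in the top view are the dark bar in the channel (320,238), three purple bars (198,143), (425,228), (388,313), and a dark bar at the left edge (3,217). The one in the channel is dark, wooden and inside the jig, so it fits. I'll confirm it in a crop.

```bash
cat > h.py <<'E'
import numpy as np,cv2
from scipy.spatial.transform import Rotation as R
def ray(c,p):
    d=R.from_euler('xyz',c["rotation"]).as_matrix()@np.array([(p[0]-c["cx"])/c["fx"],(p[1]-c["cy"])/c["fy"],1])
    return np.array(c["eye"]),d/np.linalg.norm(d)
def onz(c,p,z):
    o,d=ray(c,p);return o+d*(z-o[2])/d[2]
def proj(c,P):
    q=R.from_euler('xyz',c["rotation"]).as_matrix().T@(np.array(P)-c["eye"])
    return np.array([c["cx"]+c["fx"]*q[0]/q[2],c["cy"]+c["fy"]*q[1]/q[2]])
def two(c1,p1,c2,p2):
    a,u=ray(c1,p1);b,v=ray(c2,p2)
    s=np.linalg.lstsq(np.c_[u,-v],b-a,rcond=None)[0]
    return (a+s[0]*u+b+s[1]*v)/2,np.linalg.norm(a+s[0]*u-b-s[1]*v)
E
python3 - <<'E'
import pickle
from h import *
d=pickle.load(open("c0.pkl","rb"));t=d["top"];s=d["side"]
im=t["pixels"];roi=im[180:270,250:380];hsv=cv2.cvtColor(im,cv2.COLOR_RGB2HSV)
m=np.zeros(im.shape[:2],np.uint8);m[215:262,275:362]=(hsv[215:262,275:362,2]<95)*255
n,l,st,ce=cv2.connectedComponentsWithStats(m)
k=1+np.argmax(st[1:,4]);print(st[k],ce[k])
b=cv2.boxPoints(cv2.minAreaRect(np.argwhere(l==k)[:,::-1].astype(np.float32)))
for p in b:print(p,onz(t,p,40).round())
a=cv2.resize(im[180:270,250:380],None,fx=6,fy=6,interpolation=cv2.INTER_CUBIC)[:,:,::-1]
a2=cv2.resize(s["pixels"][195:305,225:360],None,fx=5.4,fy=5.4,interpolation=cv2.INTER_CUBIC)[:,:,::-1]
cv2.imwrite("pics/ct.png",a);cv2.imwrite("pics/cs.png",a2)
E
```

```text
[ 281  225   75   28 1534] [318.33116037 239.18774446]
[280.6824  246.22986] [459. -85.  40.]
[282.75314 223.86603] [520. -92.  40.]
[355.8854  230.63754] [ 500. -291.   40.]
[353.81467 253.00137] [ 439. -283.   40.]
```

View pics/ct.png

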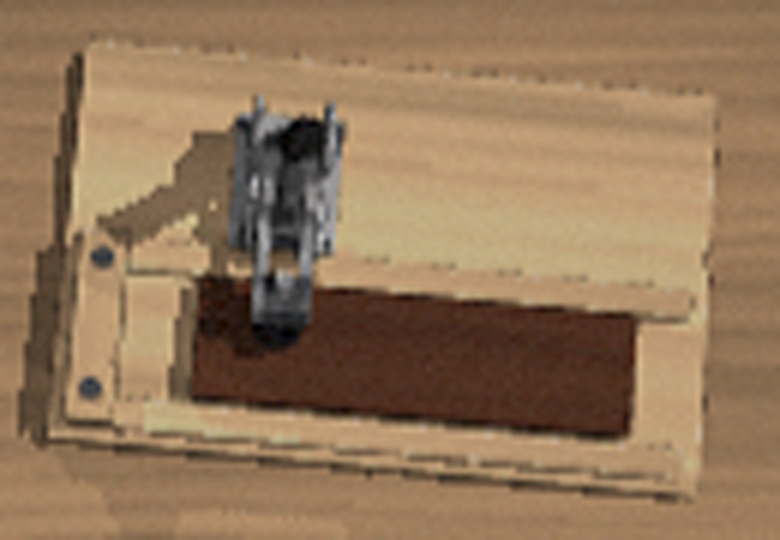

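View pics/cs.png

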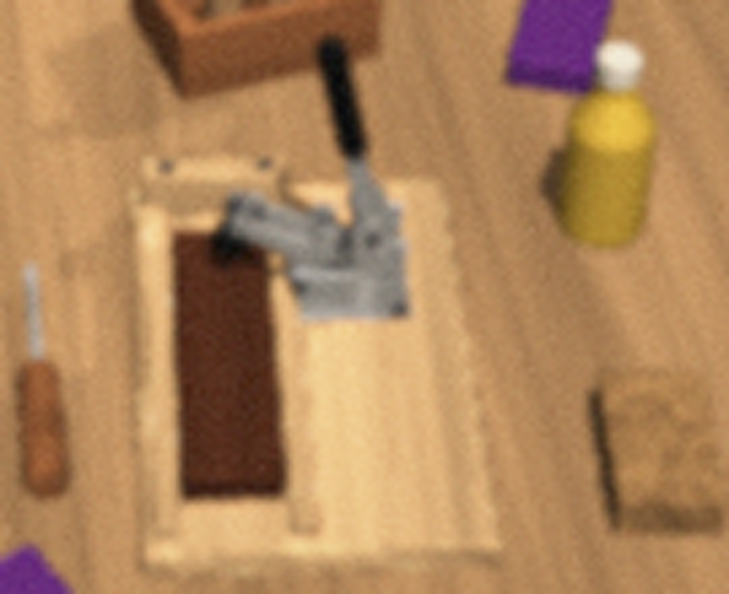

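```bash
python3 - <<'E'
import pickle
from h import *
d=pickle.load(open("c0.pkl","rb"));t=d["top"];s=d["side"]
T=lambda u,v:(250+u/6-.4,180+v/6-.4)
S=lambda u,v:(225+u/5.4-.4,195+v/5.4-.4)
B=np.array([onz(t,T(*p),18) for p in[(90,43),(713,93),(692,498),(50,440)]])
Bl=np.array([onz(t,T(*p),40) for p in[(192,278),(636,315),(630,437),(192,400)]])
print(B.round(),Bl.round())
for Q in(B,Bl):print([round(np.linalg.norm(Q[i]-Q[(i+1)%4])) for i in range(4)],Q.mean(0).round(1))
# board: corners order (+x,+y),(+x,-y),(-x,-y),(-x,+y)
nom=np.array([[90,150],[90,-150],[-100,-150],[-100,150]],float)
r,_=R.align_vectors(np.c_[B[:,:2]-B[:,:2].mean(0),0*B[:,0]],np.c_[nom-nom.mean(0),np.zeros(4)])
yaw=r.as_euler('xyz')[2];c=np.cos(yaw);sn=np.sin(yaw);M=np.array([[c,-sn],[sn,c]])
o=B[:,:2].mean(0)-M@nom.mean(0)
e=Bl[1]-Bl[0];e2=Bl[2]-Bl[3];print("yaw",yaw,"blank yaw",[np.arctan2(q[0],-q[1]) for q in(e,e2)],"origin",o)
print("blank in jig",((Bl[:,:2]-o)@M).round(1))
print("stop edge in jig",[((onz(t,T(*p),48)[:2]-o)@M).round(1) for p in[(122,262),(118,400)]])
P,err=two(t,T(305,135),s,S(330,48));print("tip",P,err,"jig",((P[:2]-o)@M).round(1))
for q in [(-50,-100,29),(-50,120,29),(-50,-190,29)]:print(q,o+M@np.array(q[:2]))
E
```

```text
[[ 631.  -42.   18.]
 [ 605. -335.   18.]
 [ 415. -316.   18.]
 [ 443.  -23.   18.]] [[ 514.  -89.   40.]
 [ 496. -290.   40.]
 [ 440. -285.   40.]
 [ 458.  -88.   40.]]
[295, 191, 294, 189] [ 523.7 -179.1   18. ]
[203, 56, 198, 56] [ 477.3 -187.9   40. ]
yaw -0.09492220403017941 blank yaw [np.float64(-0.09062348446002634), np.float64(-0.09100902541385159)] origin [ 528.67787148 -179.62015967]
blank in jig [[ -22.9   89.3]
 [ -22.  -113.2]
 [ -77.8 -113.3]
 [ -78.6   84.6]]
stop edge in jig [array([-19.8, 121.6]), array([-82.6, 117.8])]
tip [ 544.47910037 -131.00438308  198.13967031] 0.02438985351444231 jig [11.1 49.9]
(-50, -100, 29) [ 469.4249857  -274.43100044]
(-50, 120, 29) [490.2765248 -55.4213812]
(-50, -190, 29) [ 460.89481062 -364.02584467]
```

The crop confirms the blank: a dark brown wood-grain bar in the channel, with its tail at the right end (crop u≈633). Its size measures 56 × 200 mm and the handle tip is at z ≈ 198, both matching the description. I'll close the gripper and travel towards the −y end of the channel.

Emit:
play_rows(
  commands=[
    {"x":-0.04,"y":-0.027,"z":0,"twist":8},
    {"x":-0.08,"y":-0.054,"z":0,"twist":16},
    {"x":-0.12,"y":-0.081,"z":0,"twist":24},
    {"x":-0.16,"y":-0.108,"z":0,"twist":32},
    {"x":-0.2,"y":-0.135,"z":0,"twist":40},
    {"x":-0.24,"y":-0.162,"z":0,"twist":48},
    {"x":-0.28,"y":-0.19,"z":0,"twist":56},
    {"x":-0.32,"y":-0.217,"z":0,"twist":64},
  ],
  jaw=1,
)

```text
time: 0.9
tool_pos: [415.0, 157.7, 251.6]
tcp_rot: [-3.141, -0.0, 1.62]
contact_force: [0.3, -0.0, -0.1]
grip_width: 32.2
finger_force: 0.0
```

Emit:
play_rows(
  commands=[
    {"x":-0.048,"y":-0.003,"z":0,"twist":1},
    {"x":-0.096,"y":-0.006,"z":0,"twist":2},
    {"x":-0.144,"y":-0.009,"z":0,"twist":3},
    {"x":-0.192,"y":-0.012,"z":0,"twist":4},
    {"x":-0.24,"y":-0.015,"z":0,"twist":5},
    {"x":-0.288,"y":-0.018,"z":0,"twist":6},
    {"x":-0.336,"y":-0.021,"z":0,"twist":7},
    {"x":-0.384,"y":-0.025,"z":0,"twist":8.6},
  ],
)

```text
time: 1.7
tool_pos: [410.1, -227.1, 251.5]
tcp_rot: [-3.141, -0.0, 1.474]
contact_force: [0.1, 0.4, 0.8]
grip_width: 0.1
finger_force: 0.0
```

Emit:
play_rows(
  commands=[
    {"x":-0.04,"y":0.028,"z":0,"twist":0},
    {"x":-0.08,"y":0.056,"z":0,"twist":0},
    {"x":-0.0915,"y":0.0636,"z":0.03,"twist":0},
    {"x":-0.0915,"y":0.0636,"z":0.08,"twist":0},
    {"x":-0.0915,"y":0.0636,"z":0.12,"twist":0},
    {"x":-0.0915,"y":0.0636,"z":0.15,"twist":0},
    {"x":-0.0915,"y":0.0636,"z":0.17,"twist":0},
    {"x":-0.0915,"y":0.0636,"z":0.17,"twist":0},
  ],
)

```text
time: 2.5
tool_pos: [463.6, -320.9, 78.4]
tcp_rot: [-3.136, -0.004, 1.476]
contact_force: [-0.3, 0.4, 0.0]
grip_width: 0.2
finger_force: 0.0
```

```bash
python3 - <<'E'
from plant import bot
from h import *
o=bot.get_obs();print(o["tool_pos"],o["tcp_rot"],o["contact_force"])
t=bot.capture("top");s=bot.capture("side")
a=cv2.resize(t["pixels"][170:280,250:390],None,fx=2.85,fy=2.85*1,interpolation=cv2.INTER_CUBIC)
b=cv2.resize(s["pixels"][185:315,210:350],None,fx=2.85,fy=2.85,interpolation=cv2.INTER_CUBIC)
h=max(a.shape[0],b.shape[0]);pad=lambda q:cv2.copyMakeBorder(q,0,h-q.shape[0],0,0,cv2.BORDER_CONSTANT)
cv2.imwrite("pics/p1.png",np.hstack([pad(a),pad(b)])[:,:,::-1])
E
```

```text
[ 463.57094876 -320.8587825    78.40499522] [-3.13596505 -0.00432781  1.47558554] [-0.26111754  0.40127016  0.01168846]
```

View pics/p1.png

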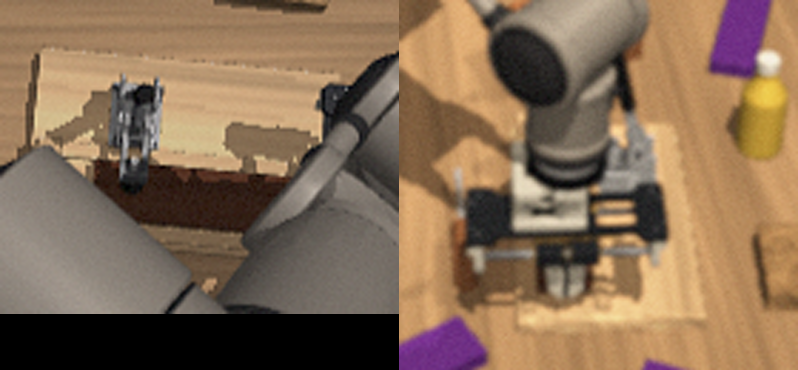

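Left half (top view): the tail end is partly hidden by the wrist. Right half (side view): the fingers are centred in the channel, just behind the tail. I'll descend and start pushing.

Emit:
play_rows(
  commands=[
    {"x":0,"y":0,"z":0.015,"twist":0},
    {"x":0,"y":0,"z":0.028,"twist":0},
    {"x":0.005,"y":0,"z":0.028,"twist":0},
    {"x":0.012,"y":0,"z":0.028,"twist":0},
    {"x":0.019,"y":0,"z":0.028,"twist":0},
    {"x":0.026,"y":0,"z":0.028,"twist":0},
    {"x":0.033,"y":0,"z":0.028,"twist":0},
    {"x":0.04,"y":0,"z":0.028,"twist":0},
  ],
)

```text
time: 3.4
tool_pos: [469.4, -282.2, 54.2]
tcp_rot: [3.141, 0.001, 1.476]
contact_force: [-0.1, -1.0, 0.9]
grip_width: 0.4
finger_force: 0.9
```

Emit:
play_rows(
  commands=[
    {"x":0.003,"y":0,"z":0.002,"twist":0},
    {"x":0.006,"y":0,"z":0.003,"twist":0},
    {"x":0.009,"y":0,"z":0.003,"twist":0},
    {"x":0.012,"y":0,"z":0.003,"twist":0},
    {"x":0.014,"y":0,"z":0.003,"twist":0},
    {"x":0.015,"y":0,"z":0.003,"twist":0},
    {"x":0.016,"y":0,"z":0.003,"twist":0},
    {"x":0.017,"y":0,"z":0.003,"twist":0},
  ],
)

```text
time: 4.2
tool_pos: [470.9, -268.1, 51.1]
tcp_rot: [3.14, 0.004, 1.476]
contact_force: [-3.7, -14.4, -0.2]
grip_width: 0.1
finger_force: 7.2
```

Emit:
play_rows(
  commands=[
    {"x":0.0005,"y":0,"z":0,"twist":0},
    {"x":0.001,"y":0,"z":0,"twist":0},
    {"x":0.0015,"y":0,"z":0,"twist":0},
    {"x":0.002,"y":0,"z":0,"twist":0},
    {"x":0.002,"y":0,"z":0,"twist":0},
    {"x":0.002,"y":0,"z":0,"twist":0},
    {"x":0.002,"y":0,"z":0,"twist":0},
    {"x":0.002,"y":0,"z":0,"twist":0},
  ],
)

```text
time: 5.0
tool_pos: [471.4, -268.1, 51.6]
tcp_rot: [3.138, 0.007, 1.476]
contact_force: [-4.8, -18.1, -1.6]
grip_width: 0.1
finger_force: 9.2
```

Force rises to 18 N with no further motion, so it is probably home. I'll back off, raise the tool and verify with the camera.

Emit:
play_rows(
  commands=[
    {"x":-0.005,"y":0,"z":0,"twist":0},
    {"x":-0.02,"y":0,"z":0,"twist":0},
    {"x":-0.04,"y":0,"z":0,"twist":0},
    {"x":-0.06,"y":0,"z":-0.04,"twist":0},
    {"x":-0.07,"y":0,"z":-0.085,"twist":0},
    {"x":-0.09,"y":0,"z":-0.13,"twist":0},
    {"x":-0.12,"y":0,"z":-0.16,"twist":0},
    {"x":-0.15,"y":0,"z":-0.19,"twist":0},
  ],
)

```text
time: 5.8
tool_pos: [456.4, -413.8, 242.7]
tcp_rot: [3.141, -0.0, 1.477]
contact_force: [0.4, -0.9, -1.2]
grip_width: 0.3
finger_force: 0.0
```

```bash
python3 - <<'E'
from plant import bot
from h import *
o=bot.get_obs();print(o["tool_pos"],o["tcp_rot"],o["contact_force"])
t=bot.capture("top");s=bot.capture("side")
a=cv2.resize(t["pixels"][185:270,250:375],None,fx=4,fy=4,interpolation=cv2.INTER_CUBIC)
b=cv2.resize(s["pixels"][205:310,240:320],None,fx=3.7,fy=3.7,interpolation=cv2.INTER_CUBIC)
h=max(a.shape[0],b.shape[0]);pad=lambda q:cv2.copyMakeBorder(q,0,h-q.shape[0],0,0,cv2.BORDER_CONSTANT)
cv2.imwrite("pics/p2.png",np.hstack([pad(a),pad(b)])[:,:,::-1])
im=t["pixels"];m=(cv2.cvtColor(im,cv2.COLOR_RGB2HSV)[:,:,2]<95)
for r in (236,240,243,246): print(r,np.where(m[r,255:365])[0][[0,-1]]+255, [im[r,c].tolist() for c in range(266,278,1)] if r==243 else '')
E
```

```text
[ 456.36781651 -413.84453635  242.6880342 ] [ 3.14073709e+00 -2.41957887e-07  1.47652395e+00] [ 0.43430077 -0.9123663  -1.15297654]
236 [255 343] 
240 [255 342] 
243 [264 342] [[157, 135, 108], [218, 179, 134], [228, 185, 142], [33, 23, 16], [85, 51, 34], [93, 56, 39], [92, 55, 40], [87, 49, 36], [88, 51, 34], [89, 54, 38], [85, 56, 40], [86, 63, 53]]
246 [257 342]
```

View pics/p2.png

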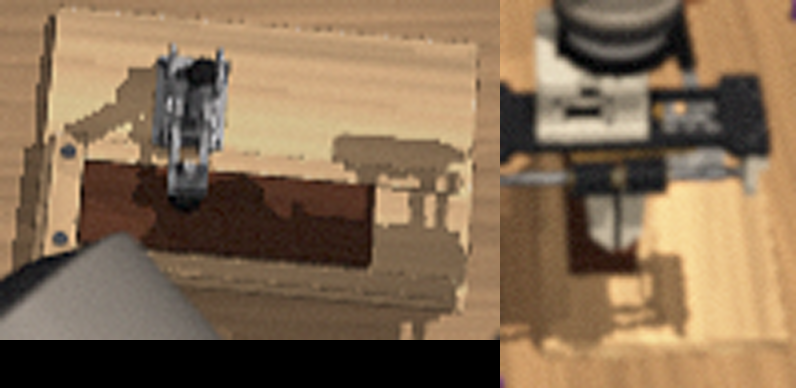

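Left half: the blank meets the stop's face at crop (80,200) with no gap. Its tail moved about 34 mm, as expected. Next I'll move above the channel beside the handle, on its −x side.

Emit:
play_rows(
  commands=[
    {"x":0.042,"y":0.002,"z":0,"twist":0},
    {"x":0.084,"y":0.004,"z":0,"twist":0},
    {"x":0.126,"y":0.006,"z":0,"twist":0},
    {"x":0.168,"y":0.008,"z":0,"twist":0},
    {"x":0.21,"y":0.01,"z":0,"twist":0},
    {"x":0.252,"y":0.01,"z":0,"twist":0},
    {"x":0.29,"y":0.01,"z":0,"twist":0},
    {"x":0.29,"y":0.01,"z":0,"twist":0},
  ],
)

```text
time: 6.7
tool_pos: [493.5, -120.6, 239.9]
tcp_rot: [-3.139, -0.003, 1.481]
contact_force: [-1.3, -0.8, -0.6]
grip_width: 0.1
finger_force: 0.0
```

Emit:
play_rows(
  commands=[
    {"x":0,"y":0,"z":0.02,"twist":0},
    {"x":0,"y":0,"z":0.04,"twist":0},
    {"x":0,"y":0,"z":0.055,"twist":0},
    {"x":0,"y":0,"z":0.055,"twist":0},
    {"x":0,"y":0,"z":0.055,"twist":0},
    {"x":0,"y":0,"z":0.055,"twist":0},
    {"x":0,"y":0,"z":0.055,"twist":0},
    {"x":0,"y":0,"z":0.055,"twist":0},
  ],
)

```text
time: 7.5
tool_pos: [494.3, -125.3, 186.3]
tcp_rot: [3.14, 0.0, 1.476]
contact_force: [0.1, -0.2, 0.5]
grip_width: 0.1
finger_force: 0.0
```

```bash
python3 - <<'E'
from plant import bot
from h import *
o=bot.get_obs();print(o["tool_pos"],o["tcp_rot"],o["contact_force"])
s=bot.capture("side")
cv2.imwrite("pics/p3.png",cv2.resize(s["pixels"][140:310,210:370],None,fx=3.5,fy=3.5,interpolation=cv2.INTER_CUBIC)[:,:,::-1])
E
```

```text
[ 494.32080951 -125.32495415  186.30105148] [3.14049314e+00 2.16707104e-04 1.47562800e+00] [ 0.08966845 -0.18176835  0.51949504]
```

View pics/p3.png

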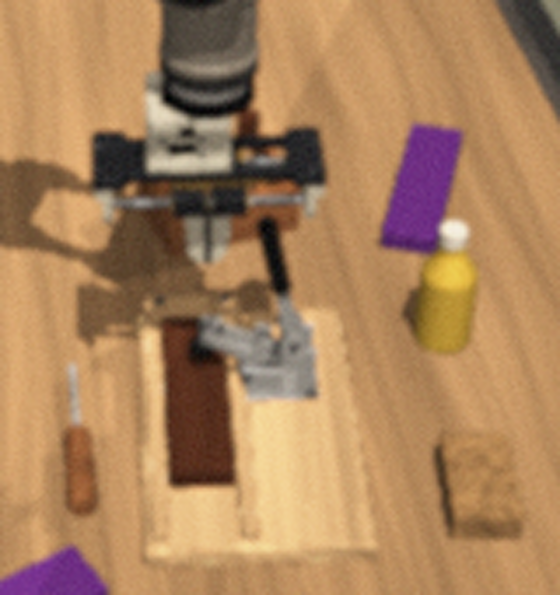

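The picture shows the fingers at (207,258), left of the upright handle (grip tip at (268,225)) and level with its upper part, in the same plane. I'll push towards +x.

Emit:
play_rows(
  commands=[
    {"x":0,"y":0.01,"z":0,"twist":0},
    {"x":0,"y":0.018,"z":0,"twist":0},
    {"x":0,"y":0.024,"z":0,"twist":0},
    {"x":0,"y":0.03,"z":0,"twist":0},
    {"x":0,"y":0.036,"z":0,"twist":0},
    {"x":0,"y":0.042,"z":0.001,"twist":0},
    {"x":0,"y":0.048,"z":0.002,"twist":0},
    {"x":0,"y":0.054,"z":0.003,"twist":0},
  ],
)

```text
time: 8.35
tool_pos: [548.1, -130.3, 182.6]
tcp_rot: [-3.141, -0.0, 1.476]
contact_force: [-3.2, 1.5, 2.5]
grip_width: 0.3
finger_force: 2.0
```

Emit:
play_rows(
  commands=[
    {"x":0,"y":0.006,"z":0.002,"twist":0},
    {"x":0,"y":0.012,"z":0.004,"twist":0},
    {"x":0,"y":0.018,"z":0.006,"twist":0},
    {"x":0,"y":0.024,"z":0.008,"twist":0},
    {"x":0,"y":0.03,"z":0.009,"twist":0},
    {"x":0,"y":0.036,"z":0.01,"twist":0},
    {"x":0,"y":0.042,"z":0.011,"twist":0},
    {"x":0,"y":0.042,"z":0.011,"twist":0},
  ],
)

```text
time: 9.15
tool_pos: [590.4, -134.3, 170.9]
tcp_rot: [3.141, -0.0, 1.476]
contact_force: [-0.7, -0.1, 0.1]
grip_width: 0.5
finger_force: 0.6
```

Emit:
play_rows(
  commands=[
    {"x":0,"y":0.005,"z":0,"twist":0},
    {"x":0,"y":0.01,"z":0,"twist":0},
    {"x":0,"y":0.015,"z":0,"twist":0},
    {"x":0,"y":0.018,"z":0,"twist":0},
    {"x":0,"y":0.018,"z":0,"twist":0},
    {"x":0,"y":0.018,"z":0,"twist":0},
    {"x":0,"y":0.018,"z":0,"twist":0},
    {"x":0,"y":0.018,"z":0,"twist":0},
  ],
)

```text
time: 9.95
tool_pos: [607.5, -136.0, 171.8]
tcp_rot: [3.141, -0.0, 1.476]
contact_force: [0.1, 0.0, 0.3]
grip_width: 0.6
finger_force: 0.0
```

Emit:
play_rows(
  commands=[
    {"x":0,"y":-0.02,"z":0,"twist":0},
    {"x":0,"y":-0.05,"z":-0.02,"twist":0},
    {"x":0,"y":-0.08,"z":-0.05,"twist":0},
    {"x":0,"y":-0.11,"z":-0.09,"twist":0},
    {"x":0,"y":-0.14,"z":-0.13,"twist":0},
    {"x":0.03,"y":-0.17,"z":-0.15,"twist":0},
    {"x":0.07,"y":-0.18,"z":-0.15,"twist":0},
    {"x":0.11,"y":-0.18,"z":-0.15,"twist":0},
  ],
)

```text
time: 10.75
tool_pos: [437.6, -8.6, 323.2]
tcp_rot: [3.138, 0.0, 1.474]
contact_force: [0.4, 0.4, 0.7]
grip_width: 0.4
finger_force: 0.0
```

Emit:
play_rows(
  commands=[
    {"x":0.04,"y":0,"z":0,"twist":0},
    {"x":0.08,"y":0,"z":0,"twist":0},
    {"x":0.12,"y":0,"z":0,"twist":0},
    {"x":0.16,"y":0,"z":0,"twist":0},
    {"x":0.2,"y":0,"z":0,"twist":0},
    {"x":0.2,"y":0,"z":0,"twist":0},
    {"x":0.2,"y":0,"z":0,"twist":0},
    {"x":0.2,"y":0,"z":0,"twist":0},
  ],
)

```text
time: 11.55
tool_pos: [457.7, 188.9, 321.8]
tcp_rot: [3.142, 0.0, 1.475]
contact_force: [0.3, 0.4, -0.3]
grip_width: -0.1
finger_force: 0.0
```

```bash
python3 - <<'E'
from plant import bot
from h import *
o=bot.get_obs();print(o["tool_pos"],o["contact_force"])
t=bot.capture("top");s=bot.capture("side")
a=cv2.resize(t["pixels"][180:270,250:380],None,fx=3.2,fy=3.2,interpolation=cv2.INTER_CUBIC)
b=cv2.resize(s["pixels"][195:305,225:345],None,fx=3.2,fy=3.2,interpolation=cv2.INTER_CUBIC)
h=max(a.shape[0],b.shape[0]);pad=lambda q:cv2.copyMakeBorder(q,0,h-q.shape[0],0,0,cv2.BORDER_CONSTANT)
cv2.imwrite("pics/p4.png",np.hstack([pad(a),pad(b)])[:,:,::-1])
E
```

```text
[457.72303668 188.91018507 321.75946241] [ 0.33123063  0.38825336 -0.27558332]
```

View pics/p4.png

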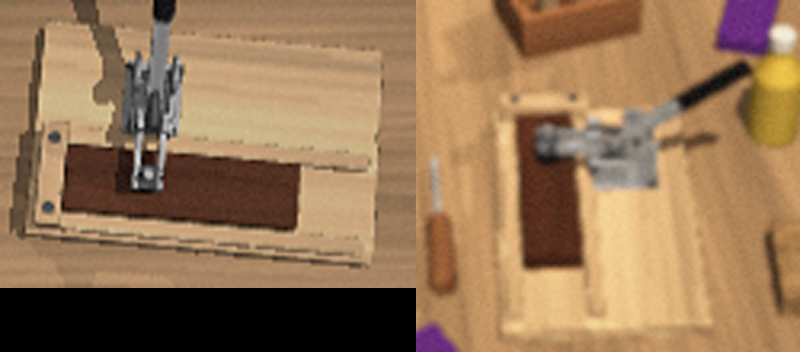

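The handle lies over at about 54° (tip at (745,70), right half), the pad is down on the blank at (545,140), and the blank still meets the stop at (65,180), left half. The bystanders haven't moved and the arm is clear, so I'm handing in.

```bash
python3 -c "
from plant import bot
print(bot.close_job())"
```

```text
the job is handed in; nothing more can be done
None
```

The blank is home against the end stop, the clamp handle snapped over into lock with the pad down on the blank, and the job is handed in; the camera confirmed all three, but no verdict was returned and the pad force was not measured.

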